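# Sweep loose caps off the sorting board into the discard tray

## Task

Sweep the three loose orange screw caps off the white sorting board into the dark grey discard tray beside it, pushing them along the board with the fingertips and never picking them up. Leave the two sealed vials standing on the board and the purple tube rack just where they are.

Things in the scene. Friction and masses are not known exactly. Their poses are not given: they have to be found in the camera images.
- board: white sorting board, fixed, 220 mm along its x, 300 mm along its y, its flat top 40 mm above the bench; origin at the centre of its underside. Along the two edges at its x = -110 and +110 mm runs a lip 8 mm wide and 6 mm high; the two edges at its y = -150 and +150 mm are open. The discard tray stands at one of the open edges and the tube rack at the other; which is which varies
- tray: dark grey open discard tray, fixed, 220 mm along x, 110 mm along y, 35 mm high, walls and floor 3 mm, so its rim is 5 mm below the board's top; parallel to the board, its long wall 3 mm from the board's open edge; origin at the centre of its underside, 208 mm from the board's origin along the board's +y or -y
- rack: purple tube rack full of small white-capped tubes, loose on the bench, 0.6 kg, 230 mm along x, 70 mm along y, 65 mm high over the tubes; parallel to the board, its side 23 mm from the board's other open edge; origin at the centre of its underside, 208 mm from the board's origin
- cap1: a loose orange screw cap lying flat on the board: ribbed disc 32 mm across, 14 mm high, 11 to 17 g, slides easily and falls over the edge by itself once its centre is past the tray's wall; origin at the centre of its underside, z up
- cap2: a loose orange screw cap lying flat on the board: ribbed disc 32 mm across, 14 mm high, 11 to 17 g, slides easily and falls over the edge by itself once its centre is past the tray's wall; origin at the centre of its underside, z up. Two of the three caps lie one behind the other in one lane along the board's y (at least 75 mm apart, centre to centre), the third lies alone in the lane on the other side of the vials
- cap3: a loose orange screw cap lying flat on the board: ribbed disc 32 mm across, 14 mm high, 11 to 17 g, slides easily and falls over the edge by itself once its centre is past the tray's wall; origin at the centre of its underside, z up
- vial1: a sealed sample vial standing upright on the board: clear glass with a purple cap, 20 mm across, 55 mm high, about 30 g, easily knocked over; origin at the centre of its underside, z up. It stands near the board's middle line (board x = 0); the caps lie clear of that line on either side
- vial2: a sealed sample vial standing upright on the board: clear glass with a purple cap, 20 mm across, 55 mm high, about 30 g, easily knocked over; origin at the centre of its underside, z up. It stands near the board's middle line (board x = 0); the caps lie clear of that line on either side
Mind the look-alikes: they are no part of the job. Leave any blue, green or turquoise look-alike of the cap2 alone.

How it is judged:
By the outcome, as a careful person would: the job done as asked, in the order asked, and still so for the second after the job is handed in, with the robot touching nothing.
It also fails if it takes over 58 s, if anything falls off the work surface, if the arm or the gripper's body presses on something with over 40 N, if the wrist force passes 120 N, or if a joint passes its speed limit or range.

## Robot

A 7-joint arm with a two-finger parallel gripper is mounted at the origin on the work surface. World frame = base frame: x ahead of the robot, y to its left, z up, the work surface at z = 0. Lengths are in m, angles in rad, forces in N, time in s.
With the tool pointing down it reaches from about 0.425 to 0.925 m from the base axis. Payload 6.8 kg.
Tool frame: the origin (TCP) lies at the very end of the fingers, on their centre line; the grasp point (between the pads) lies 19 mm behind it (bot.grip_depth is the distance from the TCP to the grasp point, in m); z points along the fingers, y is the direction in which the jaws open and shut (so a half turn about z gives the same grasp; the last joint's range is limited). The gripper opens to 85 mm and grips with 20 to 120 N. Pads are 22 mm wide; open, the fingers measure 114 mm over their backs; the gripper's body (76 mm by 85 mm) begins 54 mm behind the grasp point. The pads swing forward as they close: fully open they stand 13 mm farther back than shut.
Start: joints at [1.017, 0.477, 0.022, 1.555, -0.011, 1.109, -0.083], TCP at [0.291, -0.609, 0.231] pointing down, gripper open.
Joint ranges: [-2.96, 2.96], [-0.34, 2.1], [-1.41, 1.46], [0.24, 2.44], [-1.37, 4.51], [0.17, 1.92], [-2.96, 2.96]. Speed limits (rad/s): [2.39, 2.39, 3.14, 3.14, 3.14, 3.14, 3.14].

## Interface

Orientations are given as a unit quaternion [w, x, y, z].
In Python, from station import bot gives the robot as it stands.
- The arm moves only by the tool step_arm, never from a script. Its argument "increments" is a list of rows, each a list of 7 numbers: the shift along the world's x, y, z in m, then the turn, a rotation vector about the world's x, y, z in degrees, then the gripper command: -1 is fully open, 1 is shut, values between are in proportion. In form: [[dx, dy, dz, rx, ry, rz, fingers], ...]. A call has 1 to 10 rows; each row is the pose to reach, as a shift and turn from the pose commanded when the call began; what a row does not reach only later rows make up. A row lasts 1/12 s, in which the tool goes at most 41.7 mm and 7.16 degrees, less where a joint would pass 70% of its speed; a pose out of reach is approached as far as the arm can. A call with a gripper value outside its range is refused whole. The fingers move at their own pace and stop on an object; "force" is the grip in N (left out, the last holds). Time passes only in rows, so rows that repeat a pose let the fingers close. It gives the time, the measured TCP pose, the force and the opening at its end, in the units of the state.
- bot.get_obs(): the state, without advancing time (a new reading comes with each control period).
- bot.read_camera(name): name is "scene" or "top" or "wrist"; returns a dict with "color" (480x640x3 uint8, red, green, blue), "intrinsics" (3x3 intrinsics, pixels), "extrinsics" (4x4, takes a point from camera to world coordinates). Camera axes: x right, y up, looking along -z (the intrinsics and any distortion apply to the point x, -y, -z); pixel columns grow to the right and rows downward; lengths in m; the calibration is good to about 2 mm. A picture is of the moment at which its call begins. There is no depth.
- bot.hand_in(): hands the job in, once; it reports no verdict.
Trained networks look in the newest picture that a camera, given by its name, has taken for a name from the list of things; names that differ only in an ending like _2 or _b are one class to them, and where a whole thing is asked for, a point or a joint stands for the part that bears it (a point fixed in the world has none). Each returns a list of dicts, best first, with "conf" (0 to 1); they miss things now and then, are a little off and sometimes report something else, mostly with a low value. They report only what shows in the picture. A call takes as long as a camera call. They do not tell look-alikes from the thing itself.
- bot.recognise(thing, camera): "location" ([column, row] as shares, 0 to 1, of the picture: columns of its width, rows of its height, amid what is visible of it).
- bot.place_of(thing, camera): "location" ([column, row] as shares, 0 to 1, of the picture: columns of its width, rows of its height: a listed point, or the origin of a listed thing).
The state is a dict: "t": time; "q": joint angles; "joint_vel": joint speeds; "joint_torque": joint torques, N m; "eef_pos": TCP position; "tool_rot": TCP orientation; "contact_force": force on the tool from outside, world axes, zero at the start; "torque": the same for the moment, N m; "gripper_width": opening from 0.0 (shut) to 1.0 (fully open).
Only numpy, scipy, OpenCV 4.12 (cv2) and the standard library are available. Lean on these libraries where they do the work, as an engineer would, in place of code of your own. Each camera call takes 0.05 s, during which the arm holds its last target.

## Working session

There is one attempt and no reset: what is moved stays moved. The work goes in short steps, Python scripts to look and compute and a tool call to move; the robot and the scene stay as the last step left them, time stands still between calls to the robot, and variables do not carry over. Pictures are saved under pics/ and viewed, and the job is handed in when it is done.

Besides the shell and the picture viewer there is one more tool, called after "Request:" as name(argument=value, ...) on one line, values as JSON. step_arm: Moves the arm, as the interface text tells. Its arguments: {"type":"object","properties":{"increments":{"type":"array","items":{"type":"array","items":{"type":"number"}}},"force":{"type":"number"}},"required":["increments"]}

```bash
ls; mkdir -p pics; python3 - <<'E'
from station import bot
import cv2
o=bot.get_obs()
print({k:o[k] for k in('t','eef_pos','tool_rot','gripper_width')})
for c in("top","scene"):
    r=bot.read_camera(c); cv2.imwrite(f"pics/{c}0.png",r["color"][:,:,::-1])
    print(c,r["intrinsics"],r["extrinsics"])
    for n in("board","tray","rack","cap1","vial1"):
        print(n,[(round(d["location"][0]*640),round(d["location"][1]*480),round(d["conf"],2)) for d in bot.place_of(n,c)])
E
```

```text
pics
{'t': 0.0, 'eef_pos': array([ 0.29078388, -0.60848698,  0.23028025]), 'tool_rot': array([-8.99678688e-04,  9.75258657e-01,  2.21064864e-01, -2.60205152e-04]), 'gripper_width': 1.0021968045246796}
top [[557.78885779   0.         323.17326539]
 [  0.         557.78885779 246.41231659]
 [  0.           0.           1.        ]] [[-0.00136485  0.99484811 -0.10136752  0.42055383]
 [-0.99941891 -0.00480945 -0.03374468  0.01094627]
 [-0.03405836  0.10126256  0.99427658  0.80297095]
 [ 0.          0.          0.          1.        ]]
board [(341, 217, 0.67)]
tray [(195, 212, 0.73)]
rack []
cap1 [(290, 336, 0.97), (281, 248, 0.96), (247, 331, 0.94), (385, 334, 0.91), (405, 168, 0.62), (401, 253, 0.56)]
vial1 [(370, 210, 0.58), (302, 207, 0.5), (402, 252, 0.23)]
scene [[491.66733181   0.         312.48109243]
 [  0.         491.66733181 246.75431116]
 [  0.           0.           1.        ]] [[ 0.04466765 -0.75794008  0.65079308  0.94518108]
 [ 0.99893495  0.02634502 -0.03788014 -0.02638496]
 [ 0.01156572  0.65179197  0.75830961  0.59853324]
 [ 0.          0.          0.          1.        ]]
board [(324, 311, 0.79)]
tray [(470, 308, 0.65)]
rack [(182, 309, 0.9)]
cap1 [(264, 261, 0.93), (376, 263, 0.92), (394, 220, 0.88), (355, 220, 0.83), (277, 219, 0.73), (255, 330, 0.64), (289, 293, 0.38)]
vial1 [(360, 294, 0.68), (287, 293, 0.56)]
```

View pics/top0.png

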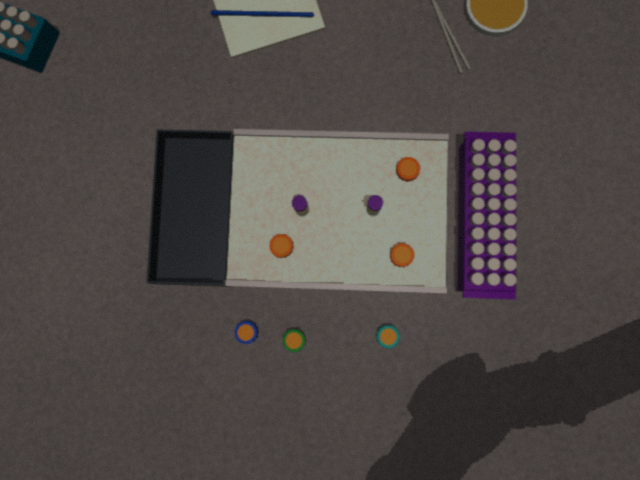

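View pics/scene0.png

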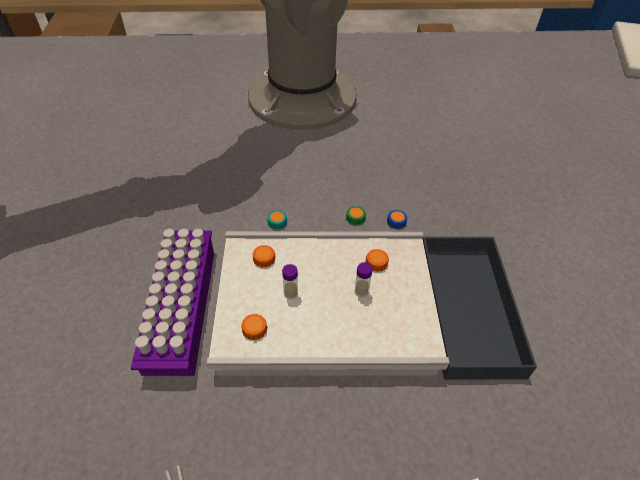

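The top view shows the tray at the left (world +y) and the rack at the right. The orange caps are at about (408,169), (281,246) and (402,255), and the vials stand at about (300,204) and (374,204). The blue, green and teal-ringed look-alikes are off the board, at rows 330-340.

```bash
cat > h.py <<'E'
import numpy as np
def ray(r,u,v):
    K=r["intrinsics"];E=r["extrinsics"]
    d=np.array([(u-K[0,2])/K[0,0],-(v-K[1,2])/K[1,1],-1.]);return E[:3,3],E[:3,:3]@d
def at(r,u,v,z):
    o,d=ray(r,u,v);return (o+d*(z-o[2])/d[2])[:2]
E
python3 - <<'E'
from station import bot
from h import *
import cv2
R={c:bot.read_camera(c) for c in("top","scene")}
for c,r in R.items():
    hsv=cv2.cvtColor(r["color"],cv2.COLOR_RGB2HSV)
    for nm,lo,hi,z in(("orange",(5,170,120),(17,255,255),.052),("purple",(125,80,40),(150,255,255),.09)):
        m=cv2.inRange(hsv,lo,hi);n,_,s,ce=cv2.connectedComponentsWithStats(m)
        for i in range(1,n):
            if s[i,4]>60: print(c,nm,ce[i].round(1),s[i,4],at(r,*ce[i],z).round(4))
    for d in bot.place_of("vial1",c): print(c,"vialbase",round(d["conf"],2),at(r,d["location"][0]*640,d["location"][1]*480,.04).round(4))
    for d in bot.place_of("cap1",c): print(c,"cap",round(d["conf"],2),at(r,d["location"][0]*640,d["location"][1]*480,.04).round(4))
    d=bot.place_of("board",c)[0];print(c,"board",at(r,d["location"][0]*640,d["location"][1]*480,0).round(4))
    d=bot.place_of("tray",c)[0];print(c,"tray",at(r,d["location"][0]*640,d["location"][1]*480,0).round(4))
r=R["top"]
print("corners",[at(r,u,v,z).round(4).tolist() for u,v,z in((234,129,.046),(448,134,.046),(446,292,.046),(226,286,.046))])
img=cv2.resize(r["color"][110:310,130:530,::-1],None,fx=2,fy=2,interpolation=cv2.INTER_CUBIC);cv2.imwrite("pics/top1.png",img)
E
```

```text
top orange [408.  167.9] 377 [ 0.6043 -0.0798]
top orange [280.8 245.3] 393 [0.4989 0.094 ]
top orange [401.8 254.4] 394 [ 0.4858 -0.0695]
top orange [245.3 332.1] 166 [0.3822 0.1409]
top orange [387.9 336.3] 139 [ 0.3768 -0.0493]
top orange [293.4 340.1] 156 [0.3717 0.0763]
top purple [484.5 222.6] 4000 [ 0.5228 -0.1712]
top purple [502.1 162.3] 164 [ 0.6013 -0.1962]
top purple [299.  202.8] 177 [0.5503 0.0665]
top purple [374.7 202.6] 176 [ 0.5499 -0.0315]
top vialbase 0.83 [0.5522 0.0607]
top vialbase 0.69 [ 0.5512 -0.0323]
top cap 0.91 [ 0.3744 -0.0501]
top cap 0.82 [0.5002 0.0922]
top cap 0.8 [ 0.4904 -0.0698]
top cap 0.72 [ 0.6027 -0.0776]
top cap 0.65 [0.386  0.1445]
top cap 0.57 [0.3746 0.0792]
top board [0.5483 0.0158]
top tray [0.5532 0.2249]
scene orange [355.9 212. ] 97 [0.4069 0.072 ]
scene orange [276.8 216.3] 98 [ 0.4121 -0.0514]
scene orange [397.1 216. ] 92 [0.4177 0.1351]
scene orange [263.2 254. ] 300 [ 0.4874 -0.0709]
scene orange [377.1 258.1] 304 [0.5009 0.093 ]
scene orange [253.4 325. ] 426 [ 0.6062 -0.0811]
scene purple [181.3 325.9] 3599 [ 0.6278 -0.1631]
scene purple [364.1 270.2] 202 [0.5517 0.0648]
scene purple [289.5 272.2] 204 [ 0.5515 -0.033 ]
scene vialbase 0.92 [0.5484 0.0644]
scene vialbase 0.75 [ 0.554  -0.0344]
scene cap 0.97 [0.4978 0.0918]
scene cap 0.82 [0.4135 0.0742]
scene cap 0.64 [ 0.4916 -0.0691]
scene cap 0.64 [0.4093 0.1337]
scene cap 0.56 [ 0.6037 -0.0785]
scene cap 0.53 [ 0.4153 -0.0506]Traceback (most recent call last):
  File "<stdin>", line 13, in <module>
IndexError: list index out of range
```

```bash
python3 - <<'E'
from station import bot
from h import *
import cv2
r=bot.read_camera("top")
print("corners",[at(r,u,v,z).round(4).tolist() for u,v,z in((234,129,.046),(448,134,.046),(446,292,.046),(226,286,.046))])
print("tray rim",[at(r,u,v,.035).round(4).tolist() for u,v in((158,131),(150,283))])
img=cv2.resize(r["color"][110:310,130:530,::-1],None,fx=2,fy=2,interpolation=cv2.INTER_CUBIC);cv2.imwrite("pics/top1.png",img)
E
```

```text
corners [[0.6639, 0.1616], [0.6531, -0.1363], [0.4354, -0.1284], [0.4441, 0.1693]]
tray rim [[0.6658, 0.273], [0.4489, 0.278]]
```

View pics/top1.png

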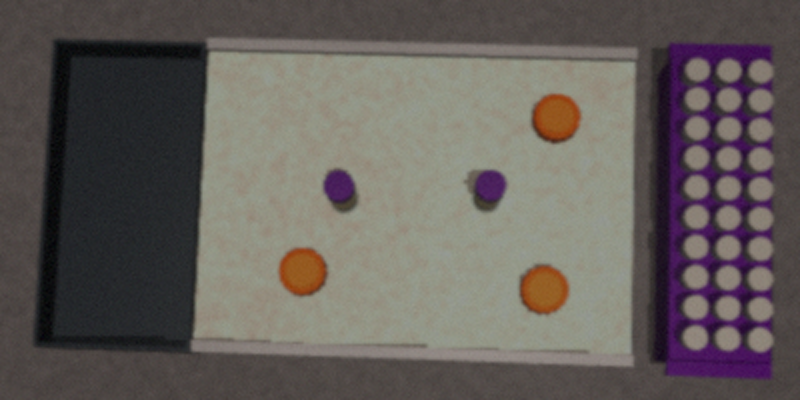

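Request:
step_arm(increments=[[0.01, 0.03, 0, 0, 0, 6, 0.58], [0.02, 0.065, 0, 0, 0, 12, 0.58], [0.03, 0.1, 0, 0, 0, 18, 0.58], [0.041, 0.132, 0, 0, 0, 24, 0.58], [0.052, 0.166, 0, 0, 0, 30, 0.58], [0.063, 0.2, 0, 0, 0, 36, 0.58], [0.073, 0.233, 0, 0, 0, 42, 0.58], [0.083, 0.266, 0, 0, 0, 48, 0.58], [0.094, 0.299, 0, 0, 0, 54, 0.58], [0.104, 0.331, 0, 0, 0, 60, 0.58]])

```text
t: 1.93
eef_pos: [0.3954, -0.2764, 0.2316]
tool_rot: [0.0, 0.732, 0.681, 0.0]
contact_force: [0.8, -0.8, 0.7]
gripper_width: 0.209
```

Request:
step_arm(increments=[[0.01, 0.033, 0, 0, 0, 1, 0.58], [0.021, 0.066, 0, 0, 0, 2, 0.58], [0.031, 0.1, 0, 0, 0, 2.6, 0.58], [0.042, 0.133, 0, 0, 0, 2.6, 0.58], [0.052, 0.166, 0, 0, 0, 2.6, 0.58], [0.063, 0.2, 0, 0, 0, 2.6, 0.58], [0.073, 0.233, 0, 0, 0, 2.6, 0.58], [0.083, 0.266, 0, 0, 0, 2.6, 0.58], [0.094, 0.299, 0, 0, 0, 2.6, 0.58], [0.104, 0.331, 0, 0, 0, 2.6, 0.58]])

```text
t: 2.77
eef_pos: [0.4995, 0.0547, 0.2317]
tool_rot: [0.0, 0.719, 0.695, 0.0]
contact_force: [0.2, 0.4, 0.8]
gripper_width: 0.212
```

```bash
cat >> h.py <<'E'
def st():
    from station import bot
    from scipy.spatial.transform import Rotation as Ro
    o=bot.get_obs();q=o["tool_rot"];R=Ro.from_quat([q[1],q[2],q[3],q[0]]).as_matrix()
    print("t",round(o["t"],2),"p",o["eef_pos"].round(4),"w",round(o["gripper_width"],3),"F",np.round(o["contact_force"],2),"ty",R[:,1].round(3),"tz",R[:,2].round(3))
E
python3 - <<'E'
from station import bot
from h import *
import cv2
st()
for c in("scene","wrist"): cv2.imwrite(f"pics/{c}1.png",bot.read_camera(c)["color"][:,:,::-1])
E
```

```text
t 2.77 p [0.4995 0.0547 0.2317] w 0.212 F [0.23 0.35 0.75] ty [ 0.999 -0.033  0.001] tz [ 0.001 -0.    -1.   ]
```

View pics/scene1.png

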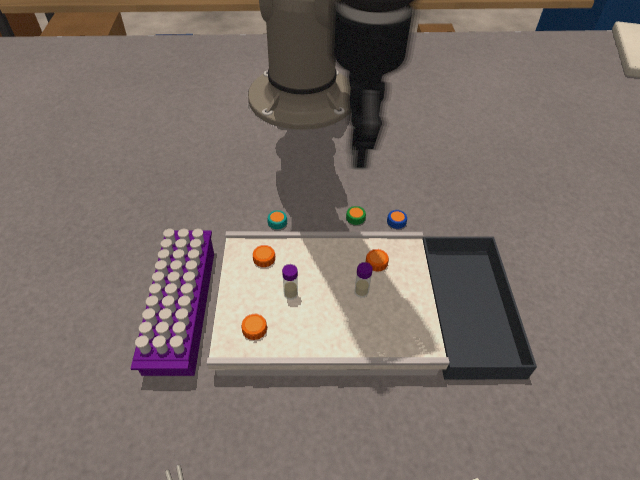

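View pics/wrist1.png

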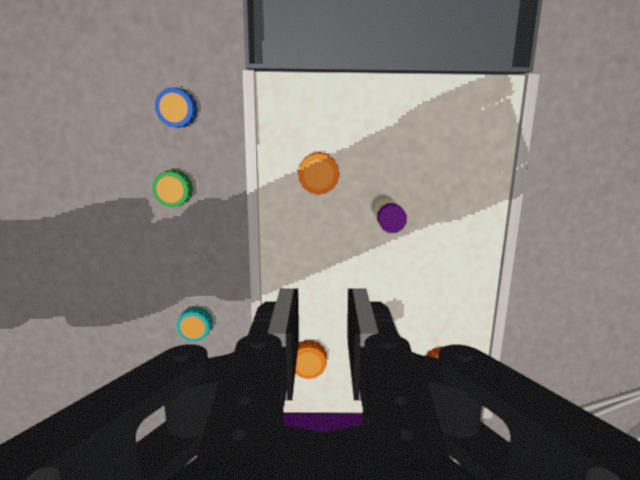

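Request:
step_arm(increments=[[0, 0, -0.03, 0, 0, 0, 0.58], [0, 0, -0.06, 0, 0, 0, 0.58], [0, 0, -0.09, 0, 0, 0, 0.58], [0, 0, -0.12, 0, 0, 0, 0.58], [0, 0, -0.14, 0, 0, 0, 0.58], [0, 0, -0.15, 0, 0, 0, 0.58], [0, 0, -0.15, 0, 0, 0, 0.58]])

```text
t: 3.45
eef_pos: [0.4976, 0.0522, 0.0795]
tool_rot: [-0.001, 0.719, 0.695, -0.002]
contact_force: [-0.1, 0.1, 0.2]
gripper_width: 0.211
```

```bash
python3 - <<'E'
from station import bot
from h import *
import cv2
st()
for c in("scene","wrist"): cv2.imwrite(f"pics/{c}2.png",bot.read_camera(c)["color"][:,:,::-1])
i=cv2.imread("pics/scene2.png")[120:390,200:540];cv2.imwrite("pics/scene2z.png",cv2.resize(i,None,fx=2,fy=2))
E
```

```text
t 3.45 p [0.4976 0.0522 0.0795] w 0.211 F [-0.09  0.11  0.19] ty [ 0.999 -0.033 -0.004] tz [-0.004 -0.001 -1.   ]
```

View pics/scene2z.png

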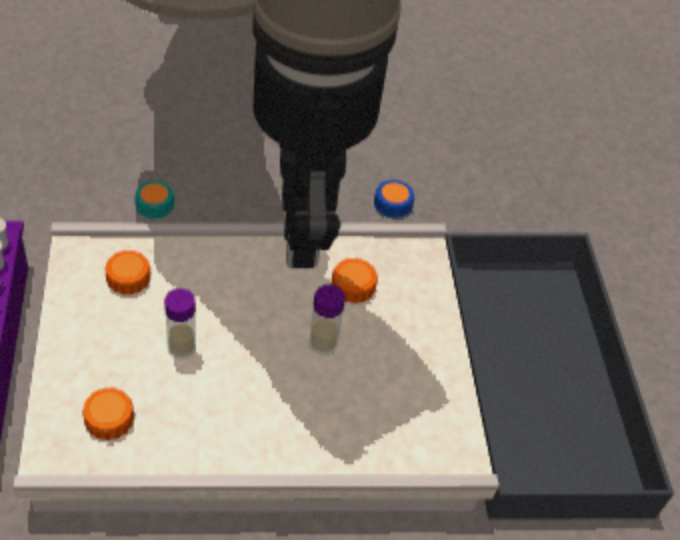

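View pics/wrist2.png

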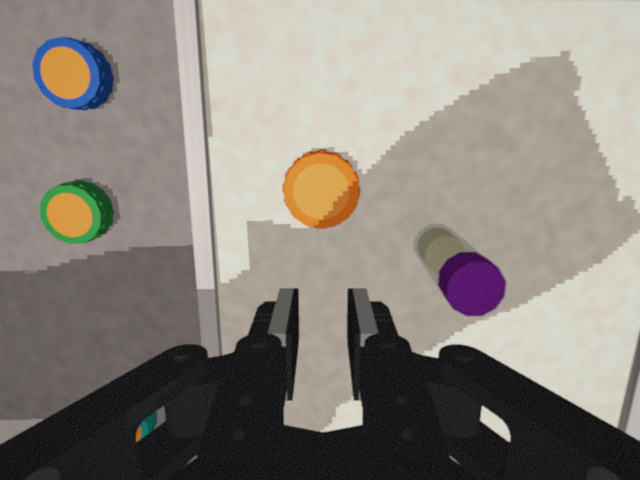

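```bash
python3 - <<'E'
from station import bot
from h import *
r=bot.read_camera("wrist"); E=r["extrinsics"]; print(E.round(3))
o=bot.get_obs()["eef_pos"]
for nm,u,v in(("tipout",378,292),("f",390,340),("knuckle top",460,346),("knuckle right",505,375),("vialcap",472,285)):
    for z in(.08,.1,.11,.12,.13,.14):
        p=at(r,u,v,z)-o[:2]; print(nm,z,p.round(4),end="; ")
    print()
E
python3 - <<'E'
import cv2
i=cv2.imread("pics/scene2.png")[160:300,300:420];cv2.imwrite("pics/z3.png",cv2.resize(i,None,fx=5,fy=4,interpolation=cv2.INTER_CUBIC))
E
```

```text
[[ 0.999  0.031  0.007  0.5  ]
 [-0.032  0.963  0.269  0.12 ]
 [ 0.001 -0.269  0.963  0.225]
 [ 0.     0.     0.     1.   ]]
tipout 0.08 [0.0194 0.0048]; tipout 0.1 [0.0168 0.0134]; tipout 0.11 [0.0155 0.0177]; tipout 0.12 [0.0142 0.022 ]; tipout 0.13 [0.0128 0.0262]; tipout 0.14 [0.0115 0.0305]; 
f 0.08 [ 0.0242 -0.0154]; f 0.1 [ 0.0209 -0.004 ]; f 0.11 [0.0192 0.0016]; f 0.12 [0.0176 0.0073]; f 0.13 [0.0159 0.013 ]; f 0.14 [0.0143 0.0187]; 
knuckle top 0.08 [ 0.0515 -0.0189]; knuckle top 0.1 [ 0.0444 -0.007 ]; knuckle top 0.11 [ 0.0409 -0.0011]; knuckle top 0.12 [0.0373 0.0048]; knuckle top 0.13 [0.0338 0.0107]; knuckle top 0.14 [0.0303 0.0166]; 
knuckle right 0.08 [ 0.0701 -0.0324]; knuckle right 0.1 [ 0.0605 -0.0187]; knuckle right 0.11 [ 0.0557 -0.0119]; knuckle right 0.12 [ 0.0508 -0.005 ]; knuckle right 0.13 [0.046  0.0019]; knuckle right 0.14 [0.0412 0.0087]; 
vialcap 0.08 [0.0545 0.0065]; vialcap 0.1 [0.047  0.0148]; vialcap 0.11 [0.0433 0.019 ]; vialcap 0.12 [0.0395 0.0232]; vialcap 0.13 [0.0358 0.0273]; vialcap 0.14 [0.032  0.0315];
```

View pics/z3.png

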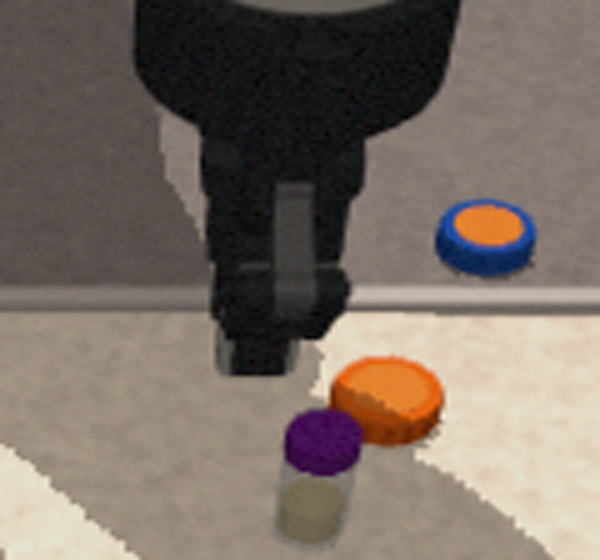

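Request:
step_arm(increments=[[0, 0, 0.02, 0, 0, -7, 1], [0, 0, 0.03, 0, 0, -14, 1], [0, 0, 0.03, 0, 0, -21, 1], [0, 0, 0.03, 0, 0, -28, 1], [0, 0, 0.03, 0, 0, -35, 1], [0, 0, 0.03, 0, 0, -42, 1], [0, 0, 0.03, 0, 0, -49, 1], [0, 0, 0.03, 0, 0, -56, 1], [0, 0, 0.03, 0, 0, -63, 1], [0, 0, 0.03, 0, 0, -70, 1]])

```text
t: 4.43
eef_pos: [0.5002, 0.0533, 0.1132]
tool_rot: [-0.0, 0.988, 0.155, 0.002]
contact_force: [0.4, 0.5, -0.4]
gripper_width: 0.002
```

Request:
step_arm(increments=[[0, 0, 0, 0, 0, -7, 1], [0, 0, 0, 0, 0, -14, 1], [0, 0, 0, 0, 0, -20, 1], [0, 0, 0, 0, 0, -20, 1], [0, 0, 0, 0, 0, -20, 1]])

```text
t: 4.85
eef_pos: [0.4999, 0.0533, 0.1127]
tool_rot: [-0.0, 1.0, -0.014, 0.001]
contact_force: [-0.3, 0.3, -1.0]
gripper_width: 0.002
```

```bash
python3 - <<'E'
from station import bot
from h import *
import cv2
st();print(bot.get_obs()["q"].round(2))
for c in("scene","wrist"): cv2.imwrite(f"pics/{c}4.png",bot.read_camera(c)["color"][:,:,::-1])
i=cv2.imread("pics/scene4.png")[100:370,240:540];cv2.imwrite("pics/scene4z.png",cv2.resize(i,None,fx=2,fy=2))
E
```

```text
t 4.85 p [0.4999 0.0533 0.1127] w 0.002 F [-0.29  0.33 -1.02] ty [-0.029 -1.    -0.001] tz [ 0.003  0.    -1.   ]
[-0.09  0.36 -0.17  2.06  0.09  0.73 -1.92]
```

View pics/scene4z.png

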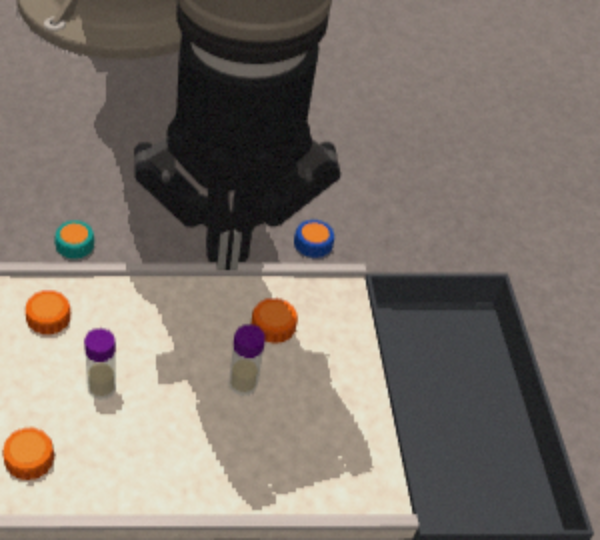

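View pics/wrist4.png

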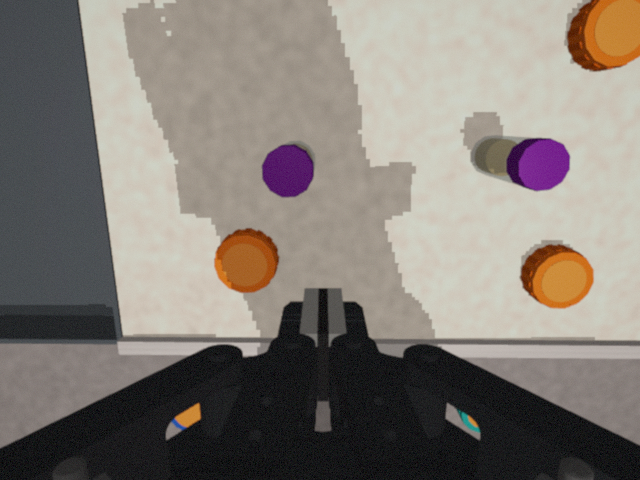

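Request:
step_arm(increments=[[-0.001, 0, -0.015, 0, 0, 0, 1], [-0.001, 0, -0.03, 0, 0, 0, 1], [-0.001, 0, -0.045, 0, 0, 0, 1], [-0.001, 0, -0.055, 0, 0, 0, 1], [-0.001, 0, -0.062, 0, 0, 0, 1], [-0.001, 0, -0.067, 0, 0, 0, 1], [-0.001, 0, -0.067, 0, 0, 0, 1], [-0.001, 0, -0.067, 0, 0, 0, 1]])

```text
t: 5.62
eef_pos: [0.4983, 0.053, 0.0445]
tool_rot: [-0.0, 1.0, -0.016, 0.0]
contact_force: [-0.2, 0.2, 0.5]
gripper_width: -0.0
```

Request:
step_arm(increments=[[0, 0.004, 0, 0, 0, 0, 1], [0, 0.01, 0, 0, 0, 0, 1], [0.001, 0.017, 0, 0, 0, 0, 1], [0.001, 0.024, 0, 0, 0, 0, 1], [0.001, 0.031, 0, 0, 0, 0, 1], [0.001, 0.036, 0, 0, 0, 0, 1], [0.001, 0.04, 0, 0, 0, 0, 1]])

```text
t: 6.2
eef_pos: [0.4992, 0.0938, 0.0445]
tool_rot: [0.0, 1.0, -0.016, 0.0]
contact_force: [-0.6, -1.6, 2.9]
gripper_width: -0.001
```

```bash
python3 - <<'E'
from station import bot
from h import *
import cv2
st()
for c in("scene","wrist"): cv2.imwrite(f"pics/{c}5.png",bot.read_camera(c)["color"][:,:,::-1])
i=cv2.imread("pics/scene5.png")[100:370,240:540];cv2.imwrite("pics/scene5z.png",cv2.resize(i,None,fx=2,fy=2))
E
```

```text
t 6.2 p [0.4992 0.0938 0.0445] w -0.001 F [-0.6  -1.55  2.91] ty [-0.032 -1.     0.   ] tz [ 0. -0. -1.]
```

View pics/scene5z.png

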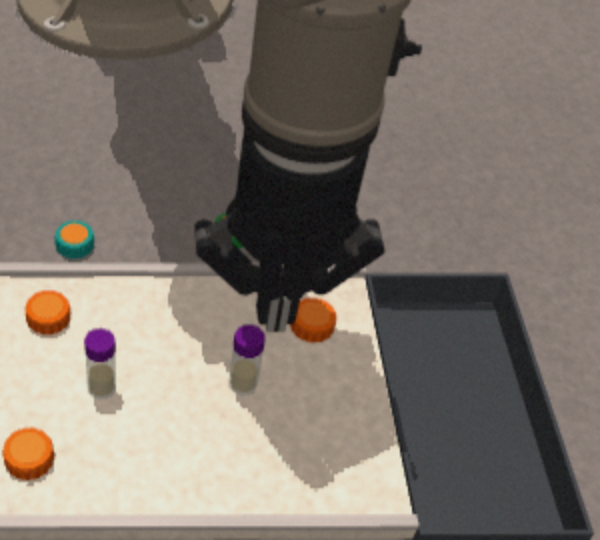

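View pics/wrist5.png

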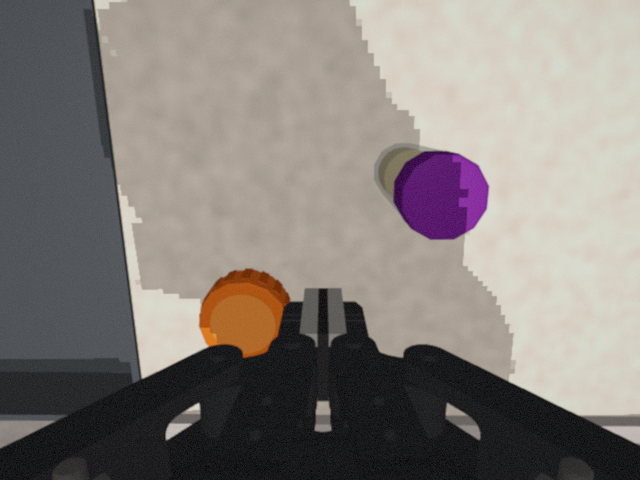

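```bash
cat >> h.py <<'E'
def caps(c,z=.052):
    from station import bot
    import cv2
    r=bot.read_camera(c);hsv=cv2.cvtColor(r["color"],cv2.COLOR_RGB2HSV)
    for nm,lo,hi,z in(("orange",(4,170,70),(17,255,255),z),("purple",(125,80,40),(150,255,255),.09)):
        m=cv2.inRange(hsv,lo,hi);n,_,s,ce=cv2.connectedComponentsWithStats(m)
        for i in range(1,n):
            if s[i,4]>60: print(c,nm,ce[i].round(1),s[i,4],at(r,*ce[i],z).round(4))
    return r
E
python3 -c "
from h import *
st();caps('scene');caps('wrist',.054)"
```

```text
t 6.3 p [0.4992 0.0939 0.0444] w 0.004 F [ 0.37 -0.32  0.54] ty [-0.031 -1.    -0.   ] tz [ 0.  0. -1.]
scene orange [15.4 19.2] 88 [-0.2671 -0.6789]
scene orange [21.9 24.4] 70 [-0.2399 -0.6544]
scene orange [276.8 216.3] 96 [ 0.4122 -0.0515]
scene orange [263.5 255.9] 386 [ 0.4911 -0.0704]
scene orange [397.2 259.9] 373 [0.5053 0.1215]
scene orange [253.8 326.6] 507 [ 0.6086 -0.0805]
scene purple [181.3 326. ] 3600 [ 0.6279 -0.1631]
scene purple [364.  270.2] 205 [0.5517 0.0648]
scene purple [289.5 272.2] 204 [ 0.5515 -0.033 ]
wrist orange [241.5 312. ] 5838 [0.503  0.1204]
wrist purple [436.4 193.7] 6536 [0.5488 0.0639]
```

Request:
step_arm(increments=[[0, -0.006, 0, 0, 0, 0, 1], [0.003, -0.006, 0, 0, 0, 0, 1], [0.003, -0.004, 0, 0, 0, 0, 1], [0.004, 0.002, 0, 0, 0, 0, 1], [0.004, 0.009, 0, 0, 0, 0, 1], [0.004, 0.016, 0, 0, 0, 0, 1], [0.004, 0.023, 0, 0, 0, 0, 1], [0.004, 0.03, 0, 0, 0, 0, 1], [0.005, 0.037, 0, 0, 0, 0, 1], [0.005, 0.044, 0, 0, 0, 0, 1]])

```text
t: 7.23
eef_pos: [0.5042, 0.138, 0.0443]
tool_rot: [-0.0, 1.0, -0.016, 0.0]
contact_force: [0.1, 0.4, 0.9]
gripper_width: 0.001
```

Request:
step_arm(increments=[[0, 0.007, 0, 0, 0, 0, 1], [0.001, 0.014, 0, 0, 0, 0, 1], [0.001, 0.021, 0, 0, 0, 0, 1], [0.001, 0.028, 0, 0, 0, 0, 1], [0.001, 0.034, 0, 0, 0, 0, 1], [0.001, 0.034, 0, 0, 0, 0, 1]])

```text
t: 7.73
eef_pos: [0.5049, 0.173, 0.0443]
tool_rot: [-0.001, 1.0, -0.015, 0.0]
contact_force: [0.1, 0.1, 0.4]
gripper_width: 0.006
```

```bash
python3 -c "
from h import *
import cv2
st();r=caps('scene');cv2.imwrite('pics/scene6.png',r['color'][:,:,::-1])"
```

```text
t 7.73 p [0.5049 0.173  0.0443] w 0.006 F [0.09 0.12 0.44] ty [-0.03  -1.    -0.001] tz [ 0.     0.001 -1.   ]
scene orange [18.  20.5] 123 [-0.2601 -0.6705]
scene orange [355.9 212. ] 97 [0.4069 0.072 ]
scene orange [276.8 216.4] 96 [ 0.4123 -0.0514]
scene orange [263.5 255.9] 387 [ 0.4911 -0.0705]
scene orange [447.9 274.4] 397 [0.5339 0.1887]
scene orange [253.8 326.6] 507 [ 0.6086 -0.0805]
scene purple [181.3 325.9] 3595 [ 0.6278 -0.1631]
scene purple [364.1 270.1] 206 [0.5514 0.0649]
scene purple [289.5 272.2] 204 [ 0.5515 -0.033 ]
```

View pics/scene6.png

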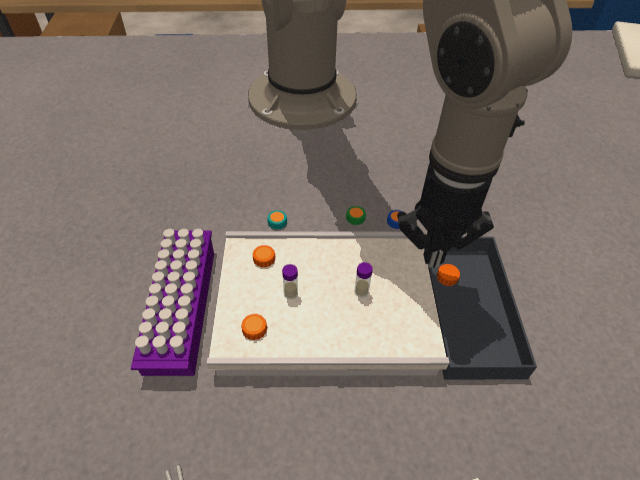

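Request:
step_arm(increments=[[0, -0.002, 0.03, 0, 0, 0, 1], [0, -0.002, 0.06, 0, 0, 0, 1], [0, -0.005, 0.085, 0, 0, 0, 1], [-0.002, -0.03, 0.085, 0, 0, 0, 1], [-0.004, -0.065, 0.085, 0, 0, 0, 1], [-0.006, -0.1, 0.085, 0, 0, 0, 1], [-0.008, -0.135, 0.085, 0, 0, 0, 1], [-0.01, -0.17, 0.085, 0, 0, 0, 1], [-0.012, -0.205, 0.085, 0, 0, 0, 1], [-0.014, -0.24, 0.085, 0, 0, 0, 1]])

```text
t: 8.62
eef_pos: [0.4904, -0.0712, 0.1294]
tool_rot: [0.0, 1.0, -0.017, -0.0]
contact_force: [0.2, -0.2, -0.9]
gripper_width: -0.002
```

Request:
step_arm(increments=[[-0.001, -0.025, 0, 0, 0, 0, 1], [-0.002, -0.04, 0, 0, 0, 0, 1], [-0.002, -0.042, 0, 0, 0, 0, 1], [-0.002, -0.042, 0, 0, 0, 0, 1]])

```text
t: 8.95
eef_pos: [0.4887, -0.1121, 0.1292]
tool_rot: [0.0, 1.0, -0.018, -0.0]
contact_force: [-0.8, 1.0, 0.6]
gripper_width: 0.004
```

```bash
python3 -c "
from h import *
import cv2
st();caps('scene');r=caps('wrist',.054);cv2.imwrite('pics/wrist7.png',r['color'][:,:,::-1])"
```

```text
t 8.95 p [ 0.4887 -0.1121  0.1292] w 0.004 F [-0.77  1.03  0.56] ty [-0.035 -0.999  0.   ] tz [-0. -0. -1.]
scene orange [15.4 24.9] 86 [-0.2378 -0.6688]
scene orange [355.9 212. ] 97 [0.4069 0.072 ]
scene orange [276.9 216.3] 97 [ 0.4122 -0.0513]
scene orange [397.1 216. ] 91 [0.4177 0.1352]
scene orange [263.5 255.9] 389 [ 0.491  -0.0705]
scene orange [448.  274.4] 396 [0.5338 0.1887]
scene orange [253.8 326.5] 513 [ 0.6084 -0.0805]
scene purple [181.3 325.9] 3592 [ 0.6278 -0.1631]
scene purple [364.  270.2] 203 [0.5517 0.0648]
scene purple [289.6 272.2] 206 [ 0.5515 -0.0328]
wrist orange [253.4  27.3] 3376 [ 0.6005 -0.0825]
wrist orange [251.5 255.6] 2605 [ 0.4865 -0.0728]
wrist orange [ 65.7 401.4] 620 [0.397  0.0478]
wrist purple [442.6 156.6] 19880 [ 0.54   -0.1652]
wrist purple [135.1 145.9] 2086 [ 0.5487 -0.0337]
wrist purple [491.7 261.4] 357 [ 0.4916 -0.1901]
```

View pics/wrist7.png

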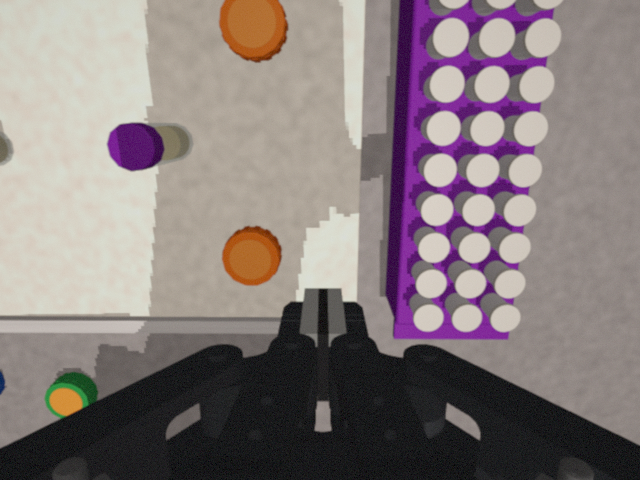

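Request:
step_arm(increments=[[0, 0, -0.02, 0, 0, 0, 1], [0, 0, -0.04, 0, 0, 0, 1], [0, 0, -0.055, 0, 0, 0, 1], [0, 0, -0.068, 0, 0, 0, 1], [0, 0, -0.078, 0, 0, 0, 1], [0, 0, -0.084, 0, 0, 0, 1], [0, 0, -0.084, 0, 0, 0, 1], [0, 0.004, -0.084, 0, 0, 0, 1], [0, 0.01, -0.084, 0, 0, 0, 1], [0.001, 0.017, -0.084, 0, 0, 0, 1]])

```text
t: 9.88
eef_pos: [0.4904, -0.0936, 0.046]
tool_rot: [0.0, 1.0, -0.016, 0.001]
contact_force: [0.5, 0.4, -0.5]
gripper_width: 0.001
```

Request:
step_arm(increments=[[0, 0.007, 0, 0, 0, 0, 1], [0, 0.014, 0, 0, 0, 0, 1], [0.001, 0.021, 0, 0, 0, 0, 1], [0.001, 0.028, 0, 0, 0, 0, 1], [0.001, 0.035, 0, 0, 0, 0, 1], [0.001, 0.042, 0, 0, 0, 0, 1], [0.002, 0.049, 0, 0, 0, 0, 1], [0.002, 0.054, 0, 0, 0, 0, 1]])

```text
t: 10.55
eef_pos: [0.4925, -0.0393, 0.0455]
tool_rot: [0.0, 1.0, -0.016, 0.0]
contact_force: [-0.9, -2.4, 2.4]
gripper_width: 0.002
```

```bash
python3 -c "
from h import *
import cv2
st();r=caps('scene');cv2.imwrite('pics/scene8.png',r['color'][:,:,::-1]);r=caps('wrist',.054)"
```

```text
t 10.55 p [ 0.4925 -0.0393  0.0455] w 0.002 F [-0.95 -2.39  2.39] ty [-0.032 -0.999  0.   ] tz [ 0.001 -0.    -1.   ]
scene orange [355.9 212. ] 97 [0.4069 0.072 ]
scene orange [397.1 216. ] 92 [0.4178 0.1351]
scene orange [303.9 255.7] 381 [ 0.4927 -0.0123]
scene orange [448.  274.4] 396 [0.5338 0.1887]
scene orange [253.8 326.6] 507 [ 0.6086 -0.0805]
scene purple [181.3 325.9] 3602 [ 0.6278 -0.1631]
scene purple [364.  270.2] 203 [0.5517 0.0648]
scene purple [289.5 272.1] 210 [ 0.5513 -0.0329]
wrist orange [447.6  11. ] 1827 [ 0.5893 -0.0788]
wrist orange [244.9 318.7] 4410 [ 0.4932 -0.0121]
wrist purple [609.3 247.3] 23653 [ 0.5274 -0.1113]
wrist purple [290.  171.3] 6040 [ 0.5484 -0.0336]
```

View pics/scene8.png

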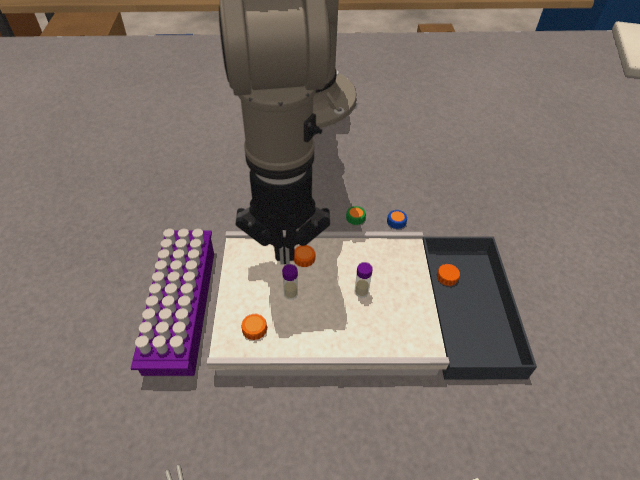

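Request:
step_arm(increments=[[0, 0.007, 0, 0, 0, 0, 1], [0.001, 0.014, 0, 0, 0, 0, 1], [0.001, 0.022, 0, 0, 0, 0, 1], [0.001, 0.03, 0, 0, 0, 0, 1], [0.001, 0.038, 0, 0, 0, 0, 1], [0.001, 0.046, 0, 0, 0, 0, 1], [0.002, 0.054, 0, 0, 0, 0, 1], [0.002, 0.062, 0, 0, 0, 0, 1], [0.002, 0.07, 0, 0, 0, 0, 1], [0.003, 0.078, 0, 0, 0, 0, 1]])

```text
t: 11.48
eef_pos: [0.4949, 0.0388, 0.0453]
tool_rot: [0.0, 1.0, -0.016, -0.0]
contact_force: [0.2, -0.5, -0.1]
gripper_width: -0.002
```

```bash
python3 -c "
from h import *
st();r=caps('scene');r=caps('wrist',.054)" | grep -v purple
```

```text
t 11.48 p [0.4949 0.0388 0.0453] w -0.002 F [ 0.24 -0.47 -0.13] ty [-0.032 -0.999  0.   ] tz [-0. -0. -1.]
scene orange [276.8 216.3] 96 [ 0.4121 -0.0514]
scene orange [397. 216.] 93 [0.4178 0.135 ]
scene orange [357.7 254. ] 343 [0.4923 0.0657]
scene orange [448.  274.4] 396 [0.5338 0.1887]
scene orange [253.8 326.6] 508 [ 0.6086 -0.0805]
wrist orange [244.1 321.4] 4065 [0.4951 0.0674]
```

Request:
step_arm(increments=[[0, 0.007, 0, 0, 0, 0, 1], [0, 0.014, 0, 0, 0, 0, 1], [0, 0.022, 0, 0, 0, 0, 1], [0, 0.03, 0, 0, 0, 0, 1], [0.001, 0.038, 0, 0, 0, 0, 1], [0.001, 0.046, 0, 0, 0, 0, 1], [0.001, 0.054, 0, 0, 0, 0, 1], [0.001, 0.062, 0, 0, 0, 0, 1], [0.002, 0.07, 0, 0, 0, 0, 1], [0.002, 0.078, 0, 0, 0, 0, 1]])

```text
t: 12.42
eef_pos: [0.4972, 0.1168, 0.0453]
tool_rot: [-0.0, 1.0, -0.016, 0.0]
contact_force: [-0.3, 0.0, 0.5]
gripper_width: -0.001
```

Request:
step_arm(increments=[[0, 0.008, 0, 0, 0, 0, 1], [0, 0.016, 0, 0, 0, 0, 1], [0, 0.024, 0, 0, 0, 0, 1], [0, 0.032, 0, 0, 0, 0, 1], [0.001, 0.04, 0, 0, 0, 0, 1], [0.001, 0.048, 0, 0, 0, 0, 1], [0.001, 0.054, 0, 0, 0, 0, 1], [0.001, 0.056, 0, 0, 0, 0, 1]])

```text
t: 13.08
eef_pos: [0.498, 0.1735, 0.0454]
tool_rot: [-0.0, 1.0, -0.016, 0.0]
contact_force: [-0.1, 0.3, -0.1]
gripper_width: 0.003
```

```bash
python3 -c "
from h import *
import cv2
st();r=caps('scene');cv2.imwrite('pics/scene9.png',r['color'][:,:,::-1])"
```

```text
t 13.08 p [0.498  0.1735 0.0454] w 0.003 F [-0.06  0.26 -0.09] ty [-0.031 -1.    -0.001] tz [ 0.     0.001 -1.   ]
scene orange [17.3 22. ] 91 [-0.2526 -0.6693]
scene orange [355.9 212. ] 97 [0.4069 0.072 ]
scene orange [276.8 216.3] 95 [ 0.4121 -0.0515]
scene orange [447.1 273.1] 446 [0.5316 0.188 ]
scene orange [253.8 326.6] 507 [ 0.6086 -0.0805]
scene purple [181.3 326. ] 3600 [ 0.6279 -0.1631]
scene purple [364.1 270.2] 202 [0.5517 0.0648]
scene purple [289.5 272.2] 204 [ 0.5515 -0.033 ]
```

View pics/scene9.png

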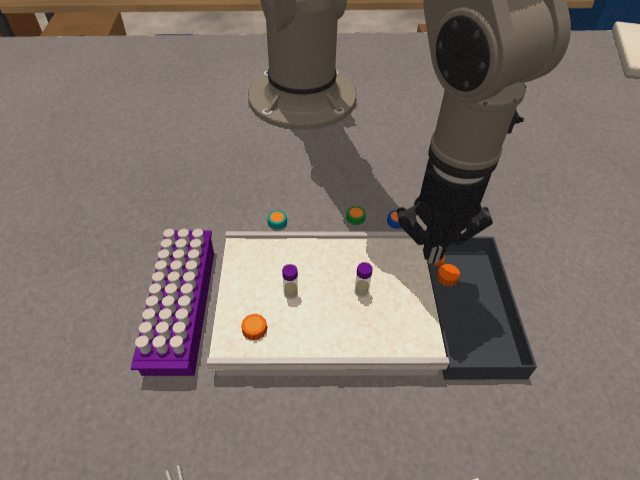

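Request:
step_arm(increments=[[0, -0.002, 0.035, 0, 0, 0, 1], [0, -0.002, 0.07, 0, 0, 0, 1], [0, -0.005, 0.1, 0, 0, 0, 1], [0.01, -0.03, 0.11, 0, 0, 0, 1], [0.022, -0.062, 0.11, 0, 0, 0, 1], [0.034, -0.095, 0.11, 0, 0, 0, 1], [0.046, -0.128, 0.11, 0, 0, 0, 1], [0.058, -0.161, 0.11, 0, 0, 0, 1], [0.07, -0.194, 0.11, 0, 0, 0, 1], [0.082, -0.228, 0.11, 0, 0, 0, 1]])

```text
t: 13.97
eef_pos: [0.5801, -0.0581, 0.1554]
tool_rot: [0.0, 1.0, -0.016, -0.0]
contact_force: [0.9, 0.4, 0.2]
gripper_width: 0.001
```

Request:
step_arm(increments=[[0.01, -0.03, 0, 0, 0, 0, 1], [0.018, -0.055, -0.01, 0, 0, 0, 1], [0.023, -0.067, -0.02, 0, 0, 0, 1], [0.023, -0.067, -0.025, 0, 0, 0, 1], [0.023, -0.067, -0.025, 0, 0, 0, 1]])

```text
t: 14.38
eef_pos: [0.6015, -0.1225, 0.1282]
tool_rot: [-0.0, 1.0, -0.017, -0.002]
contact_force: [-0.8, 1.1, 0.0]
gripper_width: -0.001
```

```bash
python3 -c "
from h import *
import cv2
st();r=caps('scene');cv2.imwrite('pics/scene10.png',r['color'][:,:,::-1]);r=caps('wrist',.054);cv2.imwrite('pics/wrist10.png',r['color'][:,:,::-1])"
```

```text
t 14.38 p [ 0.6015 -0.1225  0.1282] w -0.001 F [-0.84  1.11  0.01] ty [-0.033 -0.999 -0.001] tz [-0.004  0.001 -1.   ]
scene orange [16.4 22. ] 83 [-0.2525 -0.6714]
scene orange [355.9 212. ] 97 [0.4069 0.072 ]
scene orange [276.7 216.4] 95 [ 0.4124 -0.0515]
scene orange [397.1 216.1] 92 [0.4179 0.1351]
scene orange [444.8 267.2] 624 [0.5209 0.1872]
scene orange [253.8 326.4] 514 [ 0.6084 -0.0805]
scene purple [364.  270.2] 203 [0.5517 0.0648]
scene purple [289.5 272.2] 204 [ 0.5515 -0.033 ]
scene purple [175.2 342.7] 2845 [ 0.6504 -0.1672]
wrist orange [250.5 245.6] 2642 [ 0.6051 -0.0831]
wrist purple [430.5 218.2] 12195 [ 0.626  -0.1714]
wrist purple [469.5 310.5] 632 [ 0.5803 -0.1918]
wrist purple [146.2 367.7] 748 [ 0.554  -0.0333]
wrist purple [457.3 418.9] 142 [ 0.5192 -0.1895]
```

View pics/scene10.png

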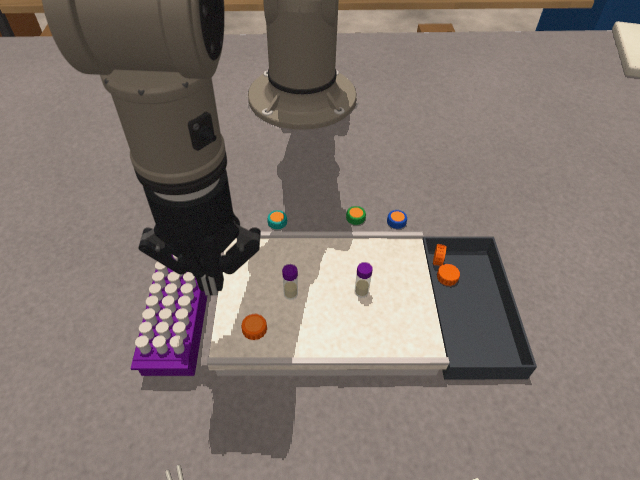

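View pics/wrist10.png

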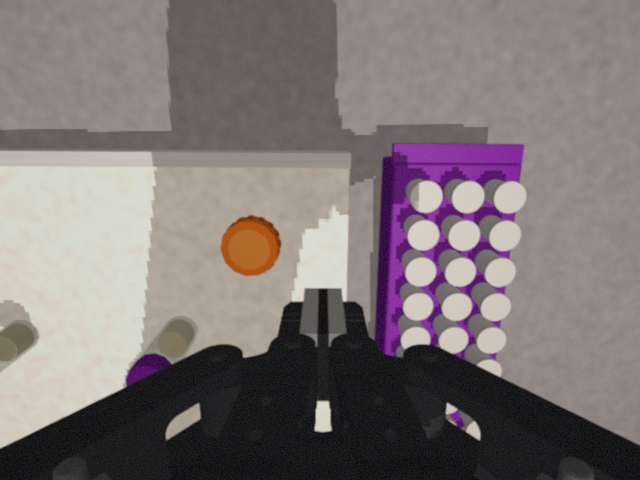

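Request:
step_arm(increments=[[0.002, 0.001, -0.02, 0, 0, 0, 1], [0.002, 0.001, -0.04, 0, 0, 0, 1], [0.002, 0.001, -0.055, 0, 0, 0, 1], [0.002, 0.001, -0.068, 0, 0, 0, 1], [0.002, 0.001, -0.078, 0, 0, 0, 1], [0.002, 0.001, -0.084, 0, 0, 0, 1], [0.002, 0.001, -0.084, 0, 0, 0, 1], [0.002, 0.006, -0.084, 0, 0, 0, 1], [0.002, 0.012, -0.084, 0, 0, 0, 1], [0.002, 0.018, -0.084, 0, 0, 0, 1]])

```text
t: 15.32
eef_pos: [0.6057, -0.1044, 0.0472]
tool_rot: [-0.0, 1.0, -0.016, 0.001]
contact_force: [-0.9, 0.3, 0.1]
gripper_width: 0.001
```

Request:
step_arm(increments=[[0, 0.007, 0, 0, 0, 0, 1], [0, 0.014, 0, 0, 0, 0, 1], [0.001, 0.021, 0, 0, 0, 0, 1], [0.001, 0.028, 0, 0, 0, 0, 1], [0.001, 0.034, 0, 0, 0, 0, 1]])

```text
t: 15.73
eef_pos: [0.6065, -0.0705, 0.0467]
tool_rot: [0.0, 1.0, -0.016, 0.0]
contact_force: [-0.3, -1.9, 3.7]
gripper_width: 0.004
```

```bash
python3 -c "
from h import *
import cv2
st();r=caps('scene');r=caps('wrist',.054);cv2.imwrite('pics/wrist11.png',r['color'][:,:,::-1])"
```

```text
t 15.73 p [ 0.6065 -0.0705  0.0467] w 0.004 F [-0.25 -1.87  3.72] ty [-0.032 -0.999  0.   ] tz [ 0.001 -0.    -1.   ]
scene orange [355.9 212. ] 97 [0.4069 0.072 ]
scene orange [397.1 216. ] 92 [0.4178 0.1351]
scene orange [444.8 267.2] 623 [0.5209 0.1871]
scene orange [282.6 326.5] 479 [ 0.6098 -0.0435]
scene purple [180.4 327.6] 3479 [ 0.6302 -0.1639]
scene purple [364. 270.] 209 [0.5513 0.0648]
scene purple [293.1 270. ] 78 [ 0.548  -0.0282]
wrist orange [246.3 313. ] 5191 [ 0.609  -0.0431]
wrist purple [562.5 275.8] 21323 [ 0.6339 -0.132 ]
```

View pics/wrist11.png

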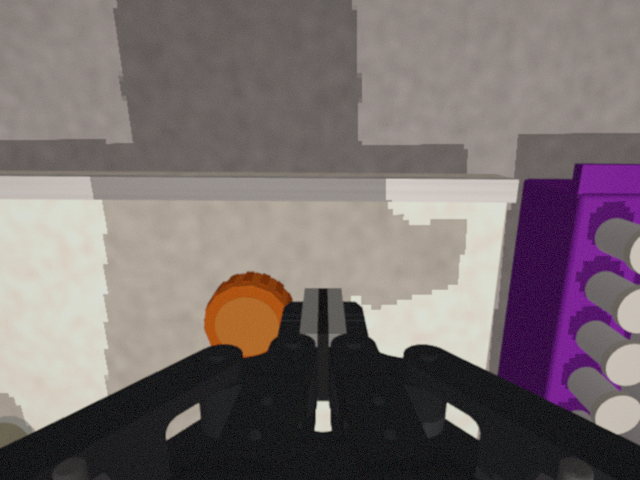

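Request:
step_arm(increments=[[0.001, 0.007, 0, 0, 0, 0, 1], [0.001, 0.014, 0, 0, 0, 0, 1], [0.001, 0.022, 0, 0, 0, 0, 1], [0.002, 0.03, 0, 0, 0, 0, 1], [0.002, 0.038, 0, 0, 0, 0, 1], [0.002, 0.046, 0, 0, 0, 0, 1], [0.002, 0.054, 0, 0, 0, 0, 1], [0.003, 0.062, 0, 0, 0, 0, 1], [0.003, 0.07, 0, 0, 0, 0, 1], [0.003, 0.078, 0, 0, 0, 0, 1]])

```text
t: 16.67
eef_pos: [0.6091, 0.0079, 0.0463]
tool_rot: [-0.0, 1.0, -0.016, 0.0]
contact_force: [-0.2, -0.1, 0.6]
gripper_width: -0.002
```

```bash
python3 -c "
from h import *
st();r=caps('scene');r=caps('wrist',.054)"
```

```text
t 16.67 p [0.6091 0.0079 0.0463] w -0.002 F [-0.23 -0.09  0.62] ty [-0.032 -0.999 -0.   ] tz [ 0.  0. -1.]
scene orange [21.3 22.3] 149 [-0.2509 -0.6595]
scene orange [276.8 216.3] 95 [ 0.4122 -0.0514]
scene orange [397.1 216. ] 91 [0.4177 0.1352]
scene orange [444.8 267.2] 621 [0.521  0.1872]
scene orange [343.1 326.2] 459 [0.6123 0.0344]
scene purple [181.3 326.5] 3565 [ 0.6287 -0.163 ]
scene purple [365.2 269.9] 171 [0.5512 0.0664]
scene purple [286.1 270.1] 83 [ 0.5478 -0.0373]
wrist orange [245.  313.5] 5236 [0.6114 0.0365]
```

Request:
step_arm(increments=[[0.001, 0.007, 0, 0, 0, 0, 1], [0.001, 0.014, 0, 0, 0, 0, 1], [0.001, 0.022, 0, 0, 0, 0, 1], [0.002, 0.03, 0, 0, 0, 0, 1], [0.002, 0.038, 0, 0, 0, 0, 1], [0.002, 0.046, 0, 0, 0, 0, 1], [0.002, 0.054, 0, 0, 0, 0, 1], [0.003, 0.062, 0, 0, 0, 0, 1], [0.003, 0.07, 0, 0, 0, 0, 1], [0.003, 0.078, 0, 0, 0, 0, 1]])

```text
t: 17.6
eef_pos: [0.6121, 0.0858, 0.0463]
tool_rot: [-0.0, 1.0, -0.016, 0.0]
contact_force: [0.2, 0.1, -0.5]
gripper_width: 0.001
```

Request:
step_arm(increments=[[0, 0.008, 0, 0, 0, 0, 1], [0, 0.016, 0, 0, 0, 0, 1], [0.001, 0.024, 0, 0, 0, 0, 1], [0.001, 0.032, 0, 0, 0, 0, 1], [0.001, 0.04, 0, 0, 0, 0, 1], [0.002, 0.048, 0, 0, 0, 0, 1], [0.002, 0.056, 0, 0, 0, 0, 1], [0.002, 0.064, 0, 0, 0, 0, 1], [0.003, 0.072, 0, 0, 0, 0, 1], [0.003, 0.08, 0, 0, 0, 0, 1]])

```text
t: 18.43
eef_pos: [0.6152, 0.1659, 0.0463]
tool_rot: [-0.0, 1.0, -0.016, 0.0]
contact_force: [-0.8, 0.2, 1.1]
gripper_width: 0.0
```

```bash
python3 -c "
from h import *
import cv2
st();r=caps('scene');cv2.imwrite('pics/scene12.png',r['color'][:,:,::-1])"
```

```text
t 18.43 p [0.6152 0.1659 0.0463] w 0.0 F [-0.8   0.24  1.09] ty [-0.032 -0.999 -0.   ] tz [ 0.  0. -1.]
scene orange [22.6 24.7] 195 [-0.2384 -0.6523]
scene orange [355.9 212. ] 97 [0.4069 0.072 ]
scene orange [276.8 216.3] 97 [ 0.4122 -0.0515]
scene orange [397.1 216. ] 92 [0.4177 0.1351]
scene orange [463.  339.8] 507 [0.6379 0.1845]
scene purple [181.3 326.5] 3564 [ 0.6287 -0.163 ]
scene purple [364.1 270.2] 202 [0.5517 0.0648]
scene purple [289.5 272.2] 204 [ 0.5515 -0.033 ]
```

View pics/scene12.png

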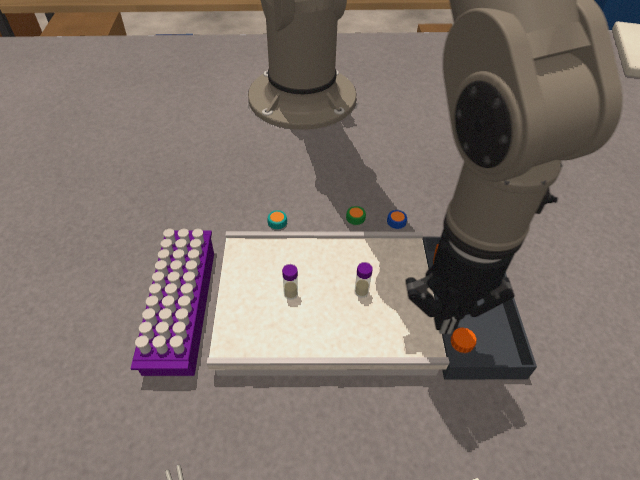

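Request:
step_arm(increments=[[0, -0.002, 0.03, 0, 0, 0, 1], [0, -0.002, 0.06, 0, 0, 0, 1], [0, -0.002, 0.1, 0, 0, 0, 1], [0, -0.002, 0.14, 0, 0, 0, 1], [-0.01, -0.002, 0.17, 0, 0, 0, 1], [-0.03, -0.01, 0.18, 0, 0, 0, 1], [-0.06, -0.02, 0.18, 0, 0, 0, 1], [-0.09, -0.03, 0.18, 0, 0, 0, 1], [-0.1, -0.03, 0.18, 0, 0, 0, 1], [-0.1, -0.03, 0.18, 0, 0, 0, 1]])

```text
t: 19.32
eef_pos: [0.5126, 0.1345, 0.2265]
tool_rot: [0.0, 1.0, -0.016, -0.001]
contact_force: [-0.4, 0.1, 0.7]
gripper_width: 0.001
```

```bash
python3 -c "
from h import *
import cv2
st();r=caps('scene');cv2.imwrite('pics/scene13.png',r['color'][:,:,::-1])
b=cv2.imread('pics/scene0.png')[225:380,130:215].astype(int);a=r['color'][225:380,130:215,::-1].astype(int);print('rack diff',abs(a-b).mean(), (abs(a-b).max(2)>40).sum())"
```

```text
t 19.32 p [0.5126 0.1345 0.2265] w 0.001 F [-0.35  0.15  0.72] ty [-0.032 -0.999  0.   ] tz [-0.001 -0.    -1.   ]
scene orange [355.9 212. ] 97 [0.4069 0.072 ]
scene orange [276.9 216.4] 96 [ 0.4123 -0.0514]
scene orange [397. 216.] 93 [0.4178 0.135 ]
scene orange [444.8 267.3] 622 [0.521  0.1871]
scene orange [463.  339.8] 507 [0.6379 0.1844]
scene purple [181.3 326. ] 3604 [ 0.6279 -0.1631]
scene purple [364.1 270.2] 202 [0.5517 0.0648]
scene purple [289.5 272.2] 204 [ 0.5515 -0.033 ]
rack diff 8.091663504111322 0
```

View pics/scene13.png

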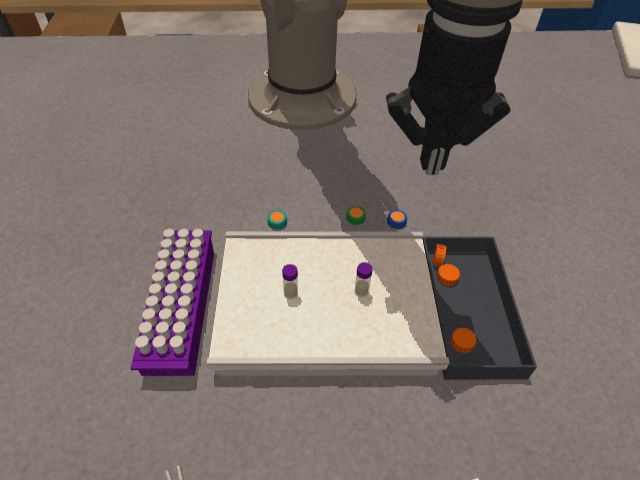

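```bash
python3 -c "
from h import *
import cv2
i=cv2.imread('pics/scene13.png')[225:300,410:510];a=cv2.resize(i,None,fx=5,fy=5,interpolation=cv2.INTER_CUBIC)
r=caps('top',.03);i=r['color'][120:300,140:300,::-1];b=cv2.resize(i,None,fx=2,fy=2,interpolation=cv2.INTER_CUBIC)
c=np.zeros((400,800,3),np.uint8);c[:375,:500]=a;c[:360,500:]=b[:,:300];cv2.imwrite('pics/z14.png',c)"
```

```text
top orange [209.  255.1] 587 [0.4879 0.1973]
top orange [245.4 332.1] 165 [0.3811 0.1447]
top orange [387.9 336.1] 133 [ 0.3759 -0.0511]
top orange [293.5 340.2] 201 [0.3701 0.0782]
top purple [483.9 220.2] 4343 [ 0.526  -0.1707]
top purple [299.  202.8] 178 [0.5502 0.0664]
top purple [374.7 202.6] 177 [ 0.5498 -0.0315]
```

View pics/z14.png

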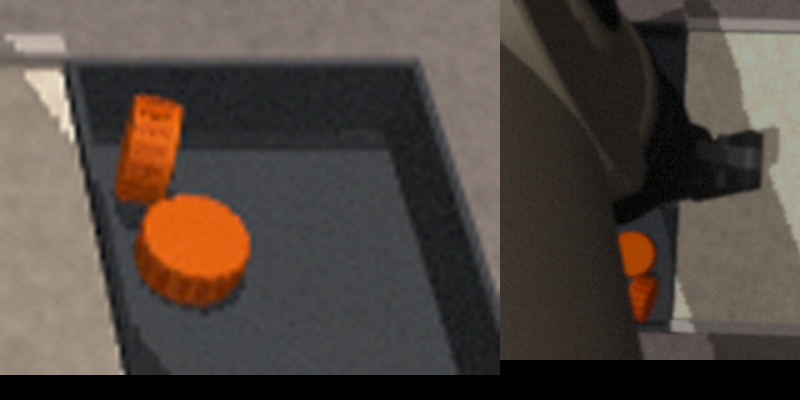

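```bash
python3 -c "
from station import bot
print(bot.hand_in())"
```

```text
the job is handed in; nothing more can be done
None
```

All three orange caps are in the discard tray. I pushed each one along the board with the shut fingertips and picked none up, and handed the job in at about 19.4 s of the 58 s allowed.

**Order:** I pushed the tray-side cap of the two-cap lane first, then the one behind it, then the lone cap on the other side of the vials.

**Last checks:** These were made with the arm lifted clear, at about 0.23 m.
- **Caps:** All three show inside the tray. Two lie flat. The second one came to rest on its edge on the tray floor, and it had not moved for the last 5 s or so.
- **Vials:** Both are upright, and their position in the scene view matches the start to within 0.1 pixel.
- **Rack:** Its position also matches the start to about 0.1 pixel in the scene view. During the last push its outline shifted by about half a pixel because of the arm's shadow, and it returned once the arm was away.
- **Look-alikes:** The blue, green and turquoise ones are where they were.
- **Forces:** The wrist force readings stayed below about 5 N.

The top camera could not confirm everything at the end: the arm hid part of the tray, including the third cap. That cap is confirmed by the scene camera only.

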